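# Switch on the mantle's voltage regulator and bring its dial up to the red mark

## Robot

A 6-joint arm with a two-finger parallel gripper is mounted at the origin on the work surface. World frame = base frame: x ahead of the robot, y to its left, z up, the work surface at z = 0. Lengths are in m, angles in degrees, forces in N, time in s.
With the tool pointing down it reaches from about 0.325 to 0.775 m from the base axis. Payload 5.5 kg.
Tool frame: the origin (TCP) lies on the centre line of the jaws, within the pads' length; the fingertips stand 8 mm ahead of it and the grasp point (between the pads) lies 11 mm behind it (bot.tcp_to_tips is the distance from the TCP to the fingertips, in m); z points along the fingers, y is the direction in which the jaws open and shut (so a half turn about z gives the same grasp; the last joint's range is limited). The gripper opens to 85 mm and grips with 20 to 120 N. Pads are 22 mm wide; open, the fingers measure 114 mm over their backs; the gripper's body (76 mm by 85 mm) begins 54 mm behind the grasp point. The pads swing forward as they close: fully open they stand 13 mm farther back than shut.
Start: joints at [72.668, 5.22, 70.514, -0, 104.267, -3.249], TCP at [0.146, 0.582, 0.239] pointing down, gripper open.
Joint ranges: [-164.24, 164.24], [-49.07, 125.15], [9.68, 141.18], [-86.29, 266.29], [3.28, 154.24], [-151.56, 151.56]. Speed limits (degrees/s): [147.25, 147.25, 172.46, 180, 180, 180].

## Interface

Orientations are given as a 3x3 rotation matrix whose columns are the frame's x, y, z axes.
In Python, from plant import bot, imaging gives the robot as it stands.
- The arm moves only by the shell command python3 -m inch 'ROWS' [OPENING]. ROWS is JSON, a list of rows, each an object of numbers: "dx", "dy", "dz": the shift along the tool's x, y, z in mm; "ax", "ay", "az": the turn, a rotation vector about the tool's x, y, z in rad. A call has 1 to 20 rows; each row shifts and turns the pose as measured when the row begins, along the tool's axes as they then stand; what a row does not reach is not made up. A row lasts 1/8 s, in which the tool goes at most 62.5 mm and 10.7 degrees, less where a joint would pass 70% of its speed; a pose out of reach is approached as far as the arm can. A call is refused whole if a number of a shift passes 62.5 or a number of a turn 0.188, either way. A call with a gripper value outside its range is refused whole. OPENING is the opening, from 0 (shut) to 1 (fully open), set as the call begins (- or left out, the last holds). The fingers move at their own pace and stop on an object; the grip force is fixed at half the most. Time passes only in rows, so rows that do not move let the fingers close. It gives the time, the measured TCP pose, the force and the opening at its end, in the units of the state.
- bot.get_state(): the state, without advancing time (a new reading comes with each control period).
- imaging.grab_frame(name): name is "scene" or "side" or "wrist"; returns a dict with "pixels" (384x512x3 uint8, red, green, blue), "range_z" (384x512 float32, m along the optical axis (not along the pixel's ray), 0 where there is no reading), "mtx" (3x3 intrinsics, pixels), "extrinsics" (4x4, takes a point from camera to world coordinates). Camera axes: x right, y up, looking along -z (the intrinsics and any distortion apply to the point x, -y, -z); pixel columns grow to the right and rows downward; lengths in m; the calibration is good to about 2 mm. The wrist camera is an equidistant fisheye: a pixel r from the principal point sees the ray r / f radians off the axis. A picture is of the moment at which its call begins.
- bot.close_job(): hands the job in, once; it reports no verdict.
The state is a dict: "time_s": time; "joint_positions": joint angles; "dq": joint speeds; "joint_efforts": joint torques, N m; "tool_pos": TCP position; "tool_rot": TCP orientation; "contact_force": force on the tool from outside, world axes, zero at the start; "torque": the same for the moment, N m; "gripper_width": opening from 0.0 (shut) to 1.0 (fully open).
Only numpy, scipy, OpenCV 4.12 (cv2) and the standard library are available. Lean on these libraries where they do the work, as an engineer would, in place of code of your own. Each camera call takes 0.05 s, during which the arm holds its last target. There are 200 camera calls.

## Task

Start the heating mantle: press the green button on top of the voltage regulator fully in and let it go, and after that push the fin of the regulator's black dial round with a fingertip, without pinching it, until the dial's white index line lines up with the red mark on the scale. Leave the glassware and other things on the bench where they are.

Things in the scene. Friction and masses are not known exactly. Their poses are not given: they have to be found in the camera images.
- regulator: the voltage regulator: a fixed grey steel box 224 x 204 mm with a white top panel 150 mm above the table; origin under its middle, its x axis points away from its front (front = button side, towards the robot), y to its left, z up
- dial_centre (a point): point on the dial's upright axis, on top of its dark grey skirt (z about 160 mm). The skirt is a flat dark grey disc 100 mm in diameter, 5 mm thick. On it stands a black fin (the finger grip), a straight bar 76 mm long centred on the axis, 16 mm thick, 25 mm tall above the skirt (top at z about 185 mm), lying along the index line. The scale plate around the skirt is flat, 148 mm in diameter, its top at z = 154 mm; nothing else stands up within 85 mm of the axis
- index_tip (a point): outer end of the dial's white index line, at the skirt's edge, 50 mm from the dial's axis, at z about 160 mm. The white line (5 mm wide) runs from near the axis along the top of the fin to here, on one end of the fin only; the fin's other end lies opposite, straight across the axis
- dial (a joint): angle of the dial in rad: 0 at its lower stop, growing clockwise seen from above up to 5.58 at the upper stop. The red mark always lies at a higher value than the start. It turns stiffly with about 0.12 N m (about 4 N pushing 30 mm from the axis) and stays where it is left
- mark: the red set mark: a flat red line 7 mm wide and 22 mm long on the scale plate (z about 155 mm), 53 to 75 mm from the dial's axis; origin on the dial's axis, x axis points outward along the line
- mark_tip (a point): inner end of the red line, 53 mm from the dial's axis
- start_top (a point): centre of the top of the green start button, 28 mm across, on the regulator's top panel near its front right corner; it is pressed straight down 6 mm against a spring (5 N when fully in) and springs back
- start (a joint): travel of the start button in m: 0 out, 0.006 fully in
- bottle: amber glass bottle, blue cap, 60 mm across, 125 mm tall; loose, standing on the table, origin at the centre of its underside; to be left alone
- jar: white plastic jar, red cap, 54 mm across, 75 mm tall; loose, standing on the table, origin at the centre of its underside; to be left alone
- beaker: clear glass beaker, 64 mm across, 85 mm tall; loose, standing on the table, origin at the centre of its underside; to be left alone
- weigh_dish: aluminium weighing dish, 68 mm across, 28 mm tall; loose, standing on the table, origin at the centre of its underside; to be left alone
- spoon: steel spoon 150 mm long, lying flat; loose, to be left alone
- weight: brass calibration weight, 32 mm across, 36 mm tall; loose, standing on the table, origin at the centre of its underside; to be left alone
- vial: green glass vial, 24 mm across, 50 mm tall; loose, standing on the table, origin at the centre of its underside; to be left alone

How it is judged (in metres and radians):
On the way, in this order (a step that is already met when the one before it is completed fails the run):
1. the green start button is pressed fully in (value of joint start above 0.0045 m), for 0.1 s.
2. the button is let go (value of joint start below 0.0015 m), for 0.1 s.
3. the index line is turned to the red mark (y of index_tip in the frame of mark between -0.004 and 0.004 m and x of index_tip in the frame of mark above 0.03 m), for 0.2 s.
At the end, for the whole second after the job is handed in: the outer end of the dial's index line is within 4 mm (about 4.6 degrees) either side of the red line's centreline, the dial at rest, the start button sprung back out (all of step 3 and velocity of joint dial between -0.03 and 0.03 rad/s and value of joint start below 0.0015 m); the robot touches nothing.
It fails at once if the dial's fin is pinched (both of its flanks pressed at once) (contact force between the fingers and dial_c1 above 2 N and contact force between the fingers and dial_c2 above 2 N).
It fails at once if a bystander is lifted, knocked over or moved by more than 15 mm (distance of any of bottle, jar, beaker, weigh_dish, spoon, weight, vial from where it was at the start of the episode above 0.015 m).
It also fails if it takes over 54 s, if anything falls off the work surface, if the arm or the gripper's body presses on something with over 40 N, if the wrist force passes 120 N, or if a joint passes its speed limit or range.

## Working session

There is one attempt and no reset: what is moved stays moved. The work goes in short steps, Python scripts to look and compute and a shell command to move; the robot and the scene stay as the last step left them, time stands still between calls to the robot, and variables do not carry over. Pictures are saved under pics/ and viewed, about 8 in all and at most 12, crops included, and the job is handed in when it is done.

```bash
ls; mkdir -p pics; python3 - <<'E'
from plant import bot, imaging
import cv2,numpy as np
for n in("scene","side","wrist"):
    f=imaging.grab_frame(n); cv2.imwrite(f"pics/{n}0.png",f["pixels"][:,:,::-1]); np.savez(f"{n}0.npz",**{k:v for k,v in f.items()})
    print(n,f["mtx"].tolist(),f["extrinsics"].round(3).tolist(),[k for k in f])
a=[cv2.imread(f"pics/{n}0.png") for n in("scene","side")]
cv2.imwrite("pics/both0.png",cv2.resize(np.vstack(a),None,fx=.78,fy=.78))
print(bot.get_state())
E
```

```text
pics
scene [[390.5269291542019, 0.0, 264.2693232389323], [0.0, 390.5269291542019, 190.45675288269587], [0.0, 0.0, 1.0]] [[-0.749, -0.373, 0.548, 1.209], [0.663, -0.393, 0.638, 0.772], [-0.022, 0.841, 0.541, 0.787], [0.0, 0.0, 0.0, 1.0]] ['pixels', 'range_z', 'mtx', 'extrinsics']
side [[389.1969494181568, 0.0, 256.56395789986084], [0.0, 389.1969494181568, 190.57193102584338], [0.0, 0.0, 1.0]] [[0.778, 0.322, -0.539, -0.051], [-0.628, 0.408, -0.663, -0.72], [0.006, 0.854, 0.52, 0.676], [0.0, 0.0, 0.0, 1.0]] ['pixels', 'range_z', 'mtx', 'extrinsics']
wrist [[297.3186396354542, 0.0, 256.50467987800084], [0.0, 297.3186396354542, 191.34419089196476], [0.0, 0.0, 1.0]] [[0.242, -0.923, -0.299, 0.069], [0.97, 0.23, 0.076, 0.602], [-0.001, -0.309, 0.951, 0.372], [0.0, 0.0, 0.0, 1.0]] ['pixels', 'range_z', 'mtx', 'extrinsics']
{'time_s': 0.15, 'joint_positions': array([ 7.26658011e+01,  5.25690172e+00,  7.05676993e+01,  8.42632197e-04,
        1.04266101e+02, -3.24848094e+00]), 'dq': array([ 0.00516915, -0.14603287, -0.23777802, -0.00277952, -0.06882338,
       -0.02541256]), 'joint_efforts': array([ 1.64937705e-03, -4.59371889e+01, -4.18527138e+01, -8.17609225e-05,
        9.48672183e-03,  2.62522735e-05]), 'tool_pos': array([0.1459595 , 0.58176977, 0.23835546]), 'tool_rot': array([[-9.69933565e-01,  2.43369358e-01, -4.85265503e-04],
       [ 2.43369820e-01,  9.69932400e-01, -1.50690073e-03],
       [ 1.03941272e-04, -1.57969257e-03, -9.99998747e-01]]), 'contact_force': array([-0.04377349, -0.05358167, -0.49869889]), 'torque': array([ 0.03757716, -0.00611621, -0.0076363 ]), 'gripper_width': 1.0022941828244798}
```

View pics/scene0.png

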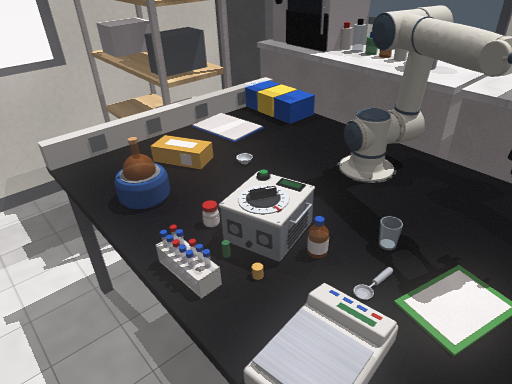

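View pics/side0.png

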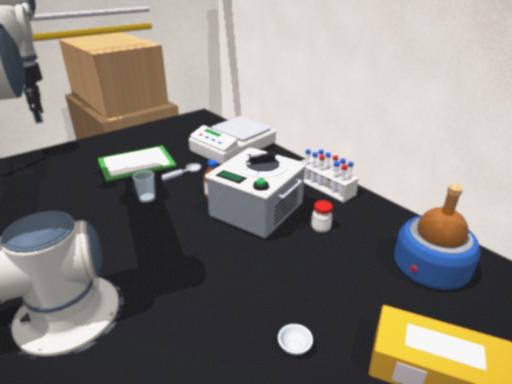

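The scene view shows the regulator at about (267,205) with its green button at (263,174), the dial at (263,198) and a red mark near (280,208). In the side view the button is at (261,184) and the dial at (262,163). Next I rectify the top panel at z=0.16 from the scene view and locate the button.

```bash
cat > h.py <<'E'
import numpy as np,cv2
from plant import bot,imaging
def ray(f,u,v,fish=False):
    K=f["mtx"];E=f["extrinsics"]
    x=(u-K[0,2])/K[0,0];y=(v-K[1,2])/K[1,1]
    if fish:
        r=np.hypot(x,y); s=np.tan(r)/r if r>1e-9 else 1; x*=s;y*=s
    d=E[:3,:3]@np.array([x,-y,-1.]); return E[:3,3],d
def onz(f,u,v,z,fish=False):
    o,d=ray(f,u,v,fish); return o+d*(z-o[2])/d[2]
def proj(f,P,fish=False):
    K=f["mtx"];E=f["extrinsics"]; p=(np.atleast_2d(P)-E[:3,3])@E[:3,:3]
    x=p[:,0]/-p[:,2];y=-p[:,1]/-p[:,2]
    if fish:
        r=np.hypot(x,y)+1e-12; th=np.arctan2(np.hypot(p[:,0],p[:,1]),-p[:,2]); x=x/r*th*1;y=y/r*th
    return np.c_[K[0,0]*x+K[0,2],K[1,1]*y+K[1,2]]
def rect(f,cx,cy,z,half,n=560,fish=False):
    # top view: image up = +x, image left = +y
    j,i=np.meshgrid(np.arange(n),np.arange(n)); s=2*half/n
    P=np.c_[(cx+half-i*s).ravel(),(cy+half-j*s).ravel(),np.full(n*n,z)]
    m=proj(f,P,fish).astype(np.float32)
    return cv2.remap(f["pixels"],m[:,0].reshape(n,n),m[:,1].reshape(n,n),cv2.INTER_CUBIC)[:,:,::-1]
def blob(f,cond):
    n,l,s,c=cv2.connectedComponentsWithStats(cond.astype(np.uint8)); k=[i for i in range(1,n) if s[i,4]>5]
    return [(s[i,4],c[i].round(1)) for i in k]
E
python3 - <<'E'
from h import *
F={n:dict(np.load(n+"0.npz")) for n in("scene","side")}
for n,f in F.items():
    hsv=cv2.cvtColor(f["pixels"],cv2.COLOR_RGB2HSV);H,S,V=[hsv[...,i].astype(int) for i in range(3)]
    for a,c in blob(f,(abs(H-65)<18)&(S>120)&(V>50)):
        print(n,"green",a,c,onz(f,*c,.16).round(4))
    for a,c in blob(f,((H<8)|(H>172))&(S>120)&(V>80)): print(n,"red",a,c,onz(f,*c,.155).round(4))
f=F["scene"];c=onz(f,263,198,.16);print(c, onz(F["side"],262,163,.16))
cv2.imwrite("pics/r0.png",np.hstack([rect(f,c[0],c[1],.157,.14,400),rect(F["side"],c[0],c[1],.157,.14,400)]))
E
```

```text
scene green 26 [263.2 171.3] [ 0.5012 -0.0548  0.16  ]
scene red 19 [347.2  24.4] [-1.695  -1.4558  0.155 ]
scene red 154 [209.3 205.6] [ 0.7348 -0.0212  0.155 ]
scene red 16 [277.3 208.4] [0.6039 0.121  0.155 ]
scene red 44 [173.  227.3] [ 0.862  -0.0046  0.155 ]
scene red 42 [175.7 242.5] [0.8887 0.0542 0.155 ]
scene red 43 [192.1 241.7] [0.8569 0.0797 0.155 ]
scene red 33 [376.4 316.1] [0.7124 0.5236 0.155 ]
side green 17 [212.2 132.2] [0.6042 0.3262 0.16  ]
side green 57 [168.4 156.8] [0.3995 0.25   0.16  ]
side green 55 [102.  164.8] [0.227  0.3207 0.16  ]
side green 77 [230.4 175.7] [0.4767 0.0427 0.16  ]
side green 52 [260.5 182.2] [ 0.5186 -0.0353  0.16  ]
side red 18 [321.5 156.8] [ 0.765  -0.0246  0.155 ]
side red 15 [335.1 157.3] [ 0.7947 -0.0523  0.155 ]
side red 22 [344.  166.2] [ 0.7712 -0.1066  0.155 ]
side red 219 [322.9 206.2] [ 0.5693 -0.2118  0.155 ]
side red 22 [413.3 268.4] [ 0.5454 -0.4713  0.155 ]
[0.6033196  0.06023832 0.16      ] [0.59214554 0.04745134 0.16      ]
```

View pics/r0.png

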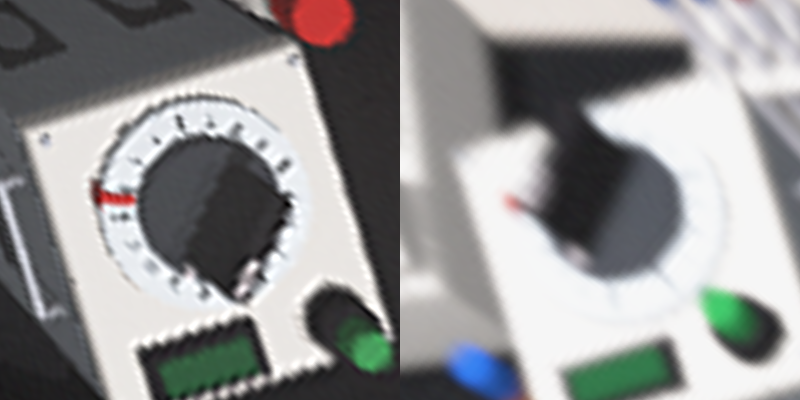

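The rectified views show the dial at about (0.60, 0.053), the red mark at 9 o'clock (world +y) and the index end at the lower side (-x). That means a clockwise turn of roughly 90°. I move above the button for a close wrist view.

```bash
python3 -m inch '[{"dx":-36,"dy":-38,"dz":-4},{"dx":-36,"dy":-38,"dz":-4},{"dx":-36,"dy":-38,"dz":-4},{"dx":-36,"dy":-38,"dz":-4},{"dx":-36,"dy":-38,"dz":-4},{"dx":-36,"dy":-38,"dz":-4},{"dx":-36,"dy":-38,"dz":-4},{"dx":-36,"dy":-38,"dz":-4},{"dx":-36,"dy":-38,"dz":-4},{"dx":-36,"dy":-38,"dz":-4},{"dx":-36,"dy":-38,"dz":-4},{"dx":-36,"dy":-38,"dz":-4},{"dx":-36,"dy":-38,"dz":-4},{"dx":0},{"dx":0}]' 0
python3 - <<'E'
from h import *
f=imaging.grab_frame("wrist");np.savez("wrist1.npz",**f)
print(f["extrinsics"].round(3).tolist())
cv2.imwrite("pics/w1.png",f["pixels"][:,:,::-1])
E
```

```text
[[0.242, -0.923, -0.299, 0.069], [0.97, 0.23, 0.076, 0.602], [-0.001, -0.309, 0.951, 0.372], [0.0, 0.0, 0.0, 1.0]]validation failed for argument at $[0]...
```

View pics/w1.png

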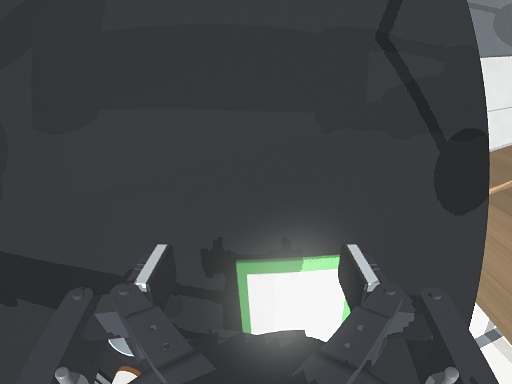

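The call was refused, so the arm hasn't moved: the picture only shows the fingers and a green-edged pad. Rows probably need all six keys, so I retry with those.

```bash
python3 -m inch '[{"dx":-36,"dy":-38,"dz":-4,"ax":0,"ay":0,"az":0},{"dx":-36,"dy":-38,"dz":-4,"ax":0,"ay":0,"az":0},{"dx":-36,"dy":-38,"dz":-4,"ax":0,"ay":0,"az":0},{"dx":-36,"dy":-38,"dz":-4,"ax":0,"ay":0,"az":0},{"dx":-36,"dy":-38,"dz":-4,"ax":0,"ay":0,"az":0},{"dx":-36,"dy":-38,"dz":-4,"ax":0,"ay":0,"az":0},{"dx":-36,"dy":-38,"dz":-4,"ax":0,"ay":0,"az":0},{"dx":-36,"dy":-38,"dz":-4,"ax":0,"ay":0,"az":0},{"dx":-36,"dy":-38,"dz":-4,"ax":0,"ay":0,"az":0},{"dx":-36,"dy":-38,"dz":-4,"ax":0,"ay":0,"az":0},{"dx":-36,"dy":-38,"dz":-4,"ax":0,"ay":0,"az":0},{"dx":-36,"dy":-38,"dz":-4,"ax":0,"ay":0,"az":0},{"dx":-36,"dy":-38,"dz":-4,"ax":0,"ay":0,"az":0},{"dx":0,"dy":0,"dz":0,"ax":0,"ay":0,"az":0}]' 0
python3 - <<'E'
from h import *
f=imaging.grab_frame("wrist");np.savez("wrist1.npz",**f)
print(f["extrinsics"].round(3).tolist())
cv2.imwrite("pics/w1b.png",f["pixels"][:,:,::-1])
E
```

```text
time_s: 1.95
tool_pos: [0.4886, -0.0302, 0.2897]
tool_rot: [[-0.97, 0.241, -0.001], [0.241, 0.97, -0.006], [-0.001, -0.006, -1.0]]
contact_force: [0.3, -0.3, 0.8]
gripper_width: -0.001
[[0.24, -0.924, -0.299, 0.412], [0.971, 0.227, 0.079, -0.01], [-0.005, -0.309, 0.951, 0.424], [0.0, 0.0, 0.0, 1.0]]
```

View pics/w1b.png

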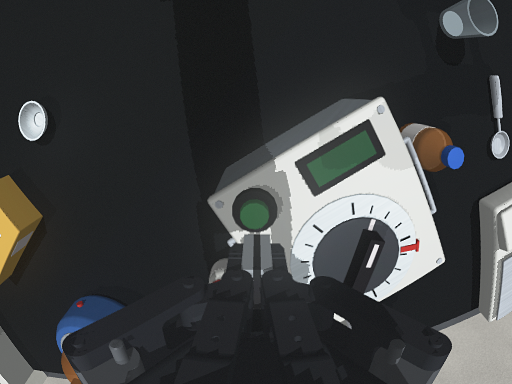

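The wrist view is clear: the button is at (254,213), the skirt centre near (355,255), the index outer end near (373,225) and the red mark at (411,246). Now I measure them.

```bash
python3 - <<'E'
from h import *
f=dict(np.load("wrist1.npz"))
hsv=cv2.cvtColor(f["pixels"],cv2.COLOR_RGB2HSV);H,S,V=[hsv[...,i].astype(int) for i in range(3)]
g=[b for b in blob(f,(abs(H-65)<25)&(S>80)&(V>40)) if b[0]>100]; print(g)
r=[b for b in blob(f,((H<8)|(H>172))&(S>120)&(V>80)) if 380<b[1][0]<440]; print(r)
gp=min(g,key=lambda b:abs(b[1][0]-254))[1]
# button triangulation
F={n:dict(np.load(n+"0.npz")) for n in("scene","side")}
R=[ray(f,*gp,True),ray(F["scene"],263.2,171.3),ray(F["side"],260.5,182.2)]
A=0;b=0
for o,d in R:
    d=d/np.linalg.norm(d);M=np.eye(3)-np.outer(d,d);A=A+M;b=b+M@o
print("button tri",np.linalg.solve(A,b)); 
for z in(.16,.17,.18): print(z,*[onz(f,*gp,z,True).round(4), onz(F["scene"],263.2,171.3,z).round(4),onz(F["side"],260.5,182.2,z).round(4)])
d=f["range_z"][int(gp[1]),int(gp[0])];o,dd=ray(f,*gp,True);print("depth btn",d,o+dd*d)
mk=onz(f,*r[0][1],.155,True);print("mark mid",mk)
c=onz(f,355,255,.16,True);print(c)
im=rect(f,c[0],c[1],.160,.09,560,True);cv2.imwrite("pics/r1.png",im)
E
```

```text
[(np.int32(1697), array([341.7, 158.3])), (np.int32(602), array([253.7, 215.3]))]
[(np.int32(110), array([410.6, 246.8]))]
button tri [ 0.51293148 -0.04123888  0.16770879]
0.16 [ 0.5173 -0.04    0.16  ] [ 0.5012 -0.0548  0.16  ] [ 0.5186 -0.0353  0.16  ]
0.17 [ 0.5133 -0.0388  0.17  ] [ 0.5125 -0.0416  0.17  ] [ 0.5076 -0.0486  0.17  ]
0.18 [ 0.5093 -0.0377  0.18  ] [ 0.5238 -0.0285  0.18  ] [ 0.4966 -0.0618  0.18  ]
depth btn 0.27299187 [ 0.51292853 -0.03873211  0.17087836]
mark mid [0.60174382 0.12165671 0.155     ]
[0.58821846 0.05279202 0.16      ]
```

View pics/r1.png

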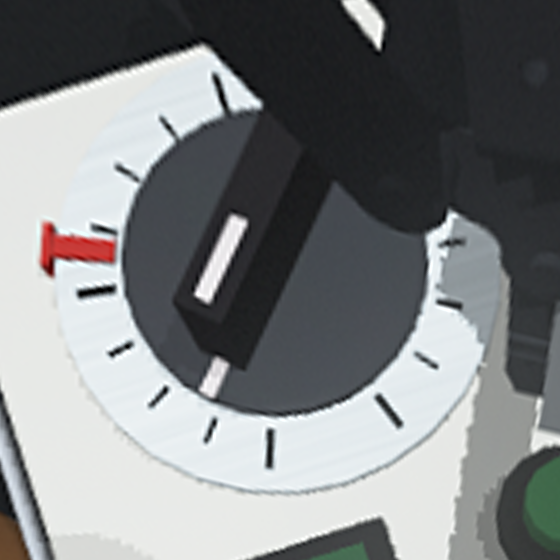

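Dial centre is (0.594, 0.054), the index is at 154° and the mark at 84°, so about 70° clockwise. The button top is near (0.513, -0.040, 0.170). I go down to just above it.

```bash
python3 -m inch '[{"dx":-26,"dy":-3,"dz":30,"ax":0,"ay":0,"az":0},{"dx":0,"dy":0,"dz":40,"ax":0,"ay":0,"az":0},{"dx":0,"dy":0,"dz":33,"ax":0,"ay":0,"az":0},{"dx":0,"dy":0,"dz":0,"ax":0,"ay":0,"az":0}]' 0
python3 -c "
from plant import bot;print(bot.get_state()['tool_pos'],bot.tcp_to_tips)"
```

```text
time_s: 2.5
tool_pos: [0.5123, -0.0346, 0.1856]
tool_rot: [[-0.972, 0.235, 0.002], [0.235, 0.972, -0.004], [-0.003, -0.003, -1.0]]
contact_force: [-0.5, 0.8, -0.3]
gripper_width: -0.003
[ 0.51231319 -0.03459314  0.1856481 ] 0.008
```

Tips are at z≈0.1776, and y is 5 mm off. I correct that and press in small steps.

```bash
python3 -m inch '[{"dx":-1,"dy":-5,"dz":0,"ax":0,"ay":0,"az":0},{"dx":0,"dy":0,"dz":5,"ax":0,"ay":0,"az":0},{"dx":0,"dy":0,"dz":4,"ax":0,"ay":0,"az":0}]' 0; python3 -m inch '[{"dx":0,"dy":0,"dz":3,"ax":0,"ay":0,"az":0},{"dx":0,"dy":0,"dz":3,"ax":0,"ay":0,"az":0}]' 0
```

```text
time_s: 2.88
tool_pos: [0.5134, -0.039, 0.1816]
tool_rot: [[-0.972, 0.233, 0.009], [0.233, 0.972, -0.004], [-0.01, -0.002, -1.0]]
contact_force: [0.6, 0.5, -0.4]
gripper_width: -0.002
time_s: 3.12
tool_pos: [0.5136, -0.039, 0.1767]
tool_rot: [[-0.972, 0.234, 0.011], [0.234, 0.972, -0.004], [-0.011, -0.002, -1.0]]
contact_force: [-1.6, 1.2, 4.3]
gripper_width: -0.0
```

```bash
python3 -m inch '[{"dx":0,"dy":0,"dz":3,"ax":0,"ay":0,"az":0},{"dx":0,"dy":0,"dz":3,"ax":0,"ay":0,"az":0}]' 0; python3 -m inch '[{"dx":0,"dy":0,"dz":3,"ax":0,"ay":0,"az":0},{"dx":0,"dy":0,"dz":3,"ax":0,"ay":0,"az":0}]' 0
```

```text
time_s: 3.38
tool_pos: [0.5137, -0.039, 0.1737]
tool_rot: [[-0.972, 0.234, 0.013], [0.234, 0.972, -0.005], [-0.014, -0.002, -1.0]]
contact_force: [-9.4, 1.6, 21.8]
gripper_width: 0.001
time_s: 3.62
tool_pos: [0.5137, -0.0391, 0.1739]
tool_rot: [[-0.972, 0.234, 0.018], [0.233, 0.972, -0.005], [-0.018, -0.001, -1.0]]
contact_force: [-7.3, 0.0, 14.6]
gripper_width: 0.003
```

The tip bottomed out after about 6 mm of travel with 15–20 N, held for over 0.2 s. I lift off and move to the start of the push.

```bash
python3 -m inch '[{"dx":0,"dy":0,"dz":0,"ax":0,"ay":0,"az":0},{"dx":0,"dy":0,"dz":-15,"ax":0,"ay":0.015,"az":0},{"dx":0,"dy":0,"dz":-30,"ax":0,"ay":0,"az":0},{"dx":0,"dy":0,"dz":-10,"ax":0,"ay":0,"az":0},{"dx":-11,"dy":43,"dz":0,"ax":0,"ay":0,"az":0},{"dx":-11,"dy":43,"dz":0,"ax":0,"ay":0,"az":0},{"dx":0,"dy":0,"dz":0,"ax":0,"ay":0,"az":0.11},{"dx":0,"dy":0,"dz":0,"ax":0,"ay":0,"az":0.11},{"dx":0,"dy":0,"dz":0,"ax":0,"ay":0,"az":0}]' 0
cat > look.py <<'E'
from h import *
import sys
f=imaging.grab_frame("wrist");s=bot.get_state();k=sys.argv[1]
np.savez(f"wrist{k}.npz",**f);print(s["tool_pos"].round(4),s["joint_positions"].round(1));print(s["tool_rot"].round(3))
cv2.imwrite(f"pics/w{k}.png",np.hstack([f["pixels"][:,:,::-1][:, :],]))
E
python3 look.py 2
```

```text
time_s: 4.75
tool_pos: [0.5563, 0.0417, 0.2246]
tool_rot: [[-0.895, 0.446, -0.001], [0.446, 0.895, -0.003], [-0.001, -0.002, -1.0]]
contact_force: [0.5, -0.4, -0.3]
gripper_width: -0.003
[0.5562 0.0416 0.2246] [ 9.000e-01 -1.400e+00  7.880e+01 -1.000e-01  1.027e+02 -6.270e+01]
[[-0.896  0.445 -0.001]
 [ 0.445  0.896 -0.003]
 [-0.    -0.003 -1.   ]]
```

View pics/w2.png

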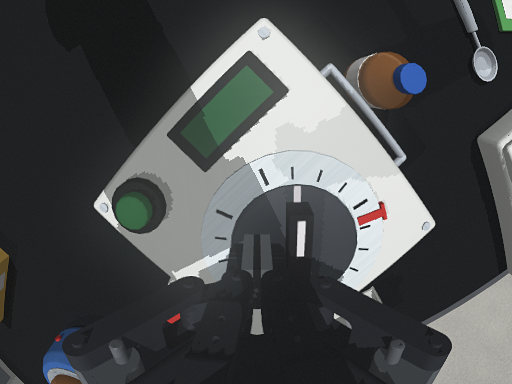

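The view shows the fin parallel to the tool, the index at (297,190), the mark at (372,216) and the fingertips left of the fin. I lower beside the fin, with tips at about 167 mm.

```bash
python3 -m inch '[{"dx":1,"dy":-4,"dz":25,"ax":0,"ay":0,"az":0},{"dx":0,"dy":0,"dz":20,"ax":0,"ay":0,"az":0},{"dx":0,"dy":0,"dz":6,"ax":0,"ay":0,"az":0},{"dx":0,"dy":0,"dz":0,"ax":0,"ay":0,"az":0}]' 0
python3 -c "
from plant import bot;print(bot.get_state()['tool_pos'])"
```

```text
time_s: 5.3
tool_pos: [0.5535, 0.0378, 0.1713]
tool_rot: [[-0.898, 0.441, -0.001], [0.441, 0.898, -0.002], [-0.001, -0.003, -1.0]]
contact_force: [0.6, 0.2, -1.1]
gripper_width: -0.002
[0.55352735 0.03777678 0.17127006]
```

```bash
python3 -m inch '[{"dx":0,"dy":8,"dz":-3,"ax":0,"ay":0,"az":0},{"dx":0,"dy":2,"dz":0,"ax":0,"ay":0,"az":0},{"dx":2.3,"dy":3,"dz":0,"ax":0,"ay":0,"az":0.1},{"dx":2.3,"dy":3,"dz":0,"ax":0,"ay":0,"az":0.1},{"dx":2.3,"dy":3,"dz":0,"ax":0,"ay":0,"az":0.1},{"dx":2.3,"dy":3,"dz":0,"ax":0,"ay":0,"az":0.1}]' 0
cat > where.py <<'E'
from h import *
import sys
s=bot.get_state();c=np.array([.5943,.0541]);p=s["tool_pos"][:2]-c;R=s["tool_rot"]
print("r,h mm",1e3*p@R[:2,0],-1e3*p@R[:2,1],"toolx deg",np.degrees(np.arctan2(R[1,0],R[0,0])),"z",s["tool_pos"][2],"F",s["contact_force"].round(1))
E
python3 where.py
```

```text
time_s: 6.05
tool_pos: [0.5575, 0.0603, 0.1766]
tool_rot: [[-0.644, 0.765, -0.002], [0.765, 0.644, -0.009], [-0.006, -0.007, -1.0]]
contact_force: [-2.1, -3.2, -1.5]
gripper_width: 0.004
r,h mm 28.463753320823027 24.127798734309927 toolx deg 130.12522951156473 z 0.17660810237440663 F [-2.1 -3.2 -1.5]
```

Contact is made at about 4 N and the index is near 130°. About 46° remains, so I push another ~34° before looking.

```bash
python3 -m inch '[{"dx":2.4,"dy":3,"dz":0.5,"ax":0,"ay":0,"az":0.1},{"dx":2.4,"dy":3,"dz":0.5,"ax":0,"ay":0,"az":0.1},{"dx":2.4,"dy":3,"dz":0.5,"ax":0,"ay":0,"az":0.1},{"dx":2.4,"dy":3,"dz":0.5,"ax":0,"ay":0,"az":0.1},{"dx":2.4,"dy":3,"dz":0.5,"ax":0,"ay":0,"az":0.1},{"dx":2.4,"dy":3,"dz":0.5,"ax":0,"ay":0,"az":0.1}]' 0
python3 where.py; python3 look.py 3
python3 - <<'E'
from h import *
f=dict(np.load("wrist3.npz"))
cv2.imwrite("pics/r3.png",rect(f,.5943,.0541,.16,.09,560,True))
E
```

```text
time_s: 6.8
tool_pos: [0.5648, 0.0804, 0.1765]
tool_rot: [[-0.08, 0.997, -0.009], [0.997, 0.08, -0.014], [-0.013, -0.01, -1.0]]
contact_force: [-3.8, -0.7, 1.6]
gripper_width: -0.003
r,h mm 28.548055498001947 27.261575758979188 toolx deg 94.58365331386233 z 0.17654013883555528 F [-3.8 -0.7  1.6]
[0.5651 0.0807 0.1765] [ 5.1  1.  81.2 -0.7 98.3  0.7]
[[-0.076  0.997 -0.008]
 [ 0.997  0.076 -0.014]
 [-0.013 -0.009 -1.   ]]
```

View pics/r3.png

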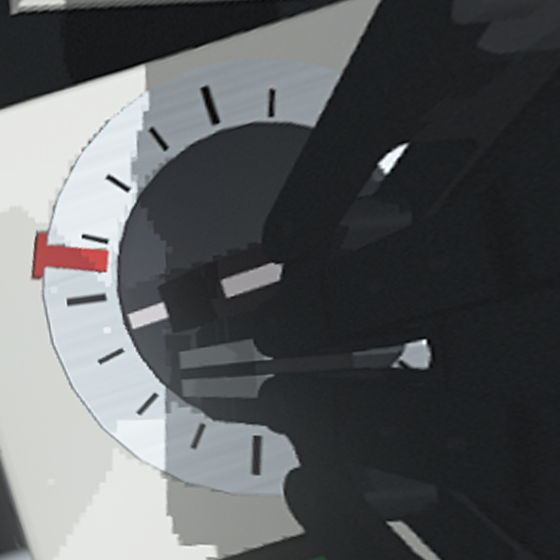

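The rectified view shows the index outer end at (128,323), the mark's inner end at (107,262) and the dial centre near (272,272). About 23° remains. I write a quick measure, then push on straight along the tool's y.

```bash
cat > meas.py <<'E'
from h import *
import sys
from scipy.optimize import least_squares
k=sys.argv[1];f=dict(np.load(f"wrist{k}.npz"));c0=np.array([.5943,.0541]);S=.18/560
def px2w(p): return np.array([c0[0]+.09-p[1]*S,c0[1]+.09-p[0]*S])
a=rect(f,*c0,.160,.09,560,True);b=rect(f,*c0,.155,.09,560,True)
V=cv2.GaussianBlur(a.max(2),(5,5),0).astype(float)
pts=[]
for t in np.radians(np.arange(20,190,2)):
    r=np.arange(.044,.056,.0002);x=(c0[0]+.09-(c0[0]+r*np.cos(t)))/S;y=(.09-r*np.sin(t))/S
    v=V[x.astype(int),y.astype(int)];g=v[6:]-v[:-6];i=g.argmax()
    if g[i]>50: pts.append(c0+r[i+3]*np.array([np.cos(t),np.sin(t)]))
pts=np.array(pts);s=least_squares(lambda q:np.hypot(*(pts-q).T)-.0498,c0,loss="soft_l1",f_scale=.0005)
c=s.x;print("centre",c.round(4),len(pts),"resid med mm",np.median(abs(np.hypot(*(pts-c).T)-.0498))*1e3)
def polar(m):
    i,j=np.nonzero(m);w=np.array([px2w(p) for p in np.c_[j,i]])-c;return np.hypot(*w.T),w
hs=cv2.cvtColor(b,cv2.COLOR_BGR2HSV).astype(int);red=((hs[...,0]<8)|(hs[...,0]>172))&(hs[...,1]>120)&(hs[...,2]>70)
r,w=polar(red);w=w[(r>.05)&(r<.072)];m=w.mean(0);am=np.arctan2(m[1],m[0])
hs=cv2.cvtColor(a,cv2.COLOR_BGR2HSV).astype(int);wh=(hs[...,2]>110)&(hs[...,1]<60)
r,w=polar(wh);sel=(r>.040)&(r<.0465)&(w@[np.cos(am),np.sin(am)]>-.04);w=w[sel];m2=w.mean(0);ai=np.arctan2(m2[1],m2[0])
print("n",len(w),"mark",np.degrees(am),"index",np.degrees(ai),"spread mm",w.std(0)*1e3,"remain deg",np.degrees(ai-am),"tip y mm",50*np.sin(ai-am))
E
for k in 1 3; do python3 meas.py $k; done
python3 -m inch '[{"dx":0,"dy":3,"dz":0.3,"ax":0,"ay":0,"az":0.07},{"dx":0,"dy":3,"dz":0.3,"ax":0,"ay":0,"az":0.07},{"dx":0,"dy":3,"dz":0,"ax":0,"ay":0,"az":0},{"dx":0,"dy":2,"dz":0,"ax":0,"ay":0,"az":0}]' 0
python3 where.py; python3 look.py 4; python3 meas.py 4
```

```text
centre [0.5943 0.0539] 85 resid med mm 0.22222918954969972
n 384 mark 83.34015737570597 index 151.79759410214015 spread mm [1.87885843 1.76409591] remain deg 68.4574367264342 tip y mm 46.50725243913984
centre [0.5958 0.0566] 83 resid med mm 0.28307067107220807
n 413 mark 83.46963817799157 index 113.26899333133444 spread mm [8.26395187 5.32038147] remain deg 29.799355153342873 tip y mm 24.84820972792713
time_s: 7.35
tool_pos: [0.5732, 0.0847, 0.1766]
tool_rot: [[0.057, 0.998, -0.016], [0.998, -0.057, -0.008], [-0.009, -0.016, -1.0]]
contact_force: [-3.3, 1.2, -0.9]
gripper_width: 0.001
r,h mm 29.384758956556503 22.851584977937108 toolx deg 86.72869925289855 z 0.17655089886994196 F [-3.3  1.2 -0.9]
[0.5734 0.0847 0.1765] [ 5.3  2.7 79.5 -0.4 98.7  8.5]
[[ 0.057  0.998 -0.016]
 [ 0.998 -0.057 -0.008]
 [-0.009 -0.015 -1.   ]]
centre [0.5967 0.0567] 78 resid med mm 0.34216884111756485
n 373 mark 84.51993662078067 index 96.46149035187553 spread mm [7.49751085 3.65769821] remain deg 11.941553731094848 tip y mm 10.345689709100139
```

```bash
python3 - <<'E'
s=open("meas.py").read()
s=s.replace('sel=(r>.040)&(r<.0465)&(w@[np.cos(am),np.sin(am)]>-.04);w=w[sel]','dd=(np.degrees(np.arctan2(w[:,1],w[:,0])-am)+180)%360-180;sel=(r>.040)&(r<.0465)&(dd>-20)&(dd<(28 if k!="1" else 90));w=w[sel];dd=dd[sel];w=w[abs(dd-np.median(dd))<6]')
open("meas.py","w").write(s)
E
for k in 1 3 4; do python3 meas.py $k; done
python3 - <<'E'
from h import *
f=dict(np.load("wrist4.npz"))
cv2.imwrite("pics/r4.png",rect(f,.5943,.0541,.16,.09,560,True))
E
```

```text
centre [0.5943 0.0539] 85 resid med mm 0.22222918954969972
n 384 mark 83.34015737570597 index 151.79759410214015 spread mm [1.87885843 1.76409591] remain deg 68.4574367264342 tip y mm 46.50725243913984
centre [0.5958 0.0566] 83 resid med mm 0.28307067107220807
n 346 mark 83.46963817799157 index 107.76608607035438 spread mm [1.62252715 1.84004966] remain deg 24.296447892362806 tip y mm 20.57289272403952
centre [0.5967 0.0567] 78 resid med mm 0.34216884111756485
n 343 mark 84.51993662078067 index 93.46859809619505 spread mm [1.58184978 1.86702372] remain deg 8.94866147541438 tip y mm 7.777470382212809
```

View pics/r4.png

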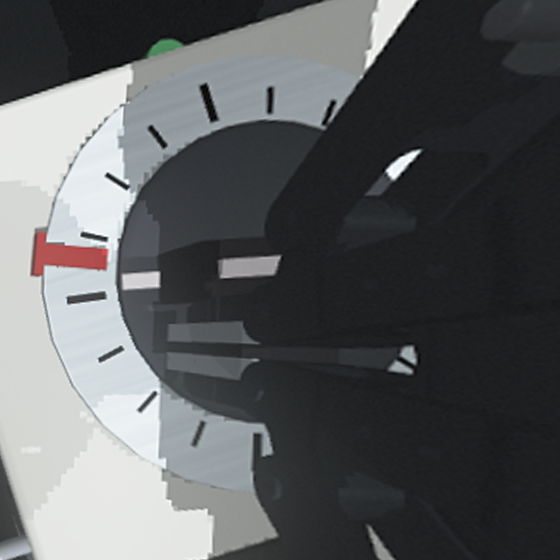

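The index is at (120,280) and the mark's inner end at (107,259), so 9° remains, about 4.5 mm at the fingertip. I nudge on.

```bash
python3 -m inch '[{"dx":0,"dy":2,"dz":0,"ax":0,"ay":0,"az":0},{"dx":0,"dy":2,"dz":0,"ax":0,"ay":0,"az":0},{"dx":0,"dy":1,"dz":0,"ax":0,"ay":0,"az":0}]' 0
python3 where.py; python3 look.py 5; python3 meas.py 5
```

```text
time_s: 7.78
tool_pos: [0.5776, 0.0858, 0.1766]
tool_rot: [[0.054, 0.998, -0.018], [0.999, -0.054, -0.006], [-0.007, -0.018, -1.0]]
contact_force: [-4.1, 1.9, 0.5]
gripper_width: -0.002
r,h mm 30.728961270102836 18.326610222563232 toolx deg 86.92459739597501 z 0.17655953660809984 F [-4.1  1.9  0.5]
[0.5777 0.0858 0.1766] [ 5.3  3.5 78.7 -0.3 98.9  8.3]
[[ 0.054  0.998 -0.018]
 [ 0.999 -0.054 -0.006]
 [-0.007 -0.017 -1.   ]]
centre [0.5969 0.0568] 74 resid med mm 0.37464553538158263
n 352 mark 84.70693608337828 index 85.90808443506201 spread mm [1.62272369 1.86689895] remain deg 1.2011483516837262 tip y mm 1.0481229000672891
```

Only 1.2° remains, inside the tolerance. I back off, lift, and check with a clear view.

```bash
python3 -m inch '[{"dx":0,"dy":-6,"dz":0,"ax":0,"ay":0,"az":0},{"dx":0,"dy":-10,"dz":-5,"ax":0,"ay":0,"az":0},{"dx":0,"dy":0,"dz":-30,"ax":0,"ay":0,"az":0},{"dx":0,"dy":-10,"dz":-40,"ax":0,"ay":0,"az":0},{"dx":0,"dy":-30,"dz":-30,"ax":0,"ay":0,"az":0},{"dx":0,"dy":-20,"dz":0,"ax":0,"ay":0,"az":0},{"dx":0,"dy":0,"dz":0,"ax":0,"ay":0,"az":0}]' 0
python3 look.py 6; python3 meas.py 6
python3 - <<'E'
from h import *
f=dict(np.load("wrist6.npz"))
g=imaging.grab_frame("scene");np.savez("scene6.npz",**g)
cv2.imwrite("pics/r6.png",np.hstack([rect(f,.575,.03,.16,.13,400,True),cv2.resize(g["pixels"][110:310,110:410,::-1],(600,400))[:,100:500]]))
E
```

```text
time_s: 8.7
tool_pos: [0.5013, 0.0886, 0.2902]
tool_rot: [[0.056, 0.998, -0.005], [0.998, -0.057, -0.009], [-0.009, -0.005, -1.0]]
contact_force: [0.3, -0.4, 0.0]
gripper_width: -0.004
[0.5018 0.0885 0.2903] [  6.5  -7.4  77.8  -0.5 110.    9.6]
[[ 0.057  0.998 -0.005]
 [ 0.998 -0.057 -0.009]
 [-0.009 -0.004 -1.   ]]
centre [0.5958 0.0562] 82 resid med mm 0.24372766286472752
n 375 mark 83.74403831482202 index 84.25638688308264 spread mm [1.72120731 1.8620126 ] remain deg 0.5123485682606245 tip y mm 0.4471025130811876
```

View pics/r6.png

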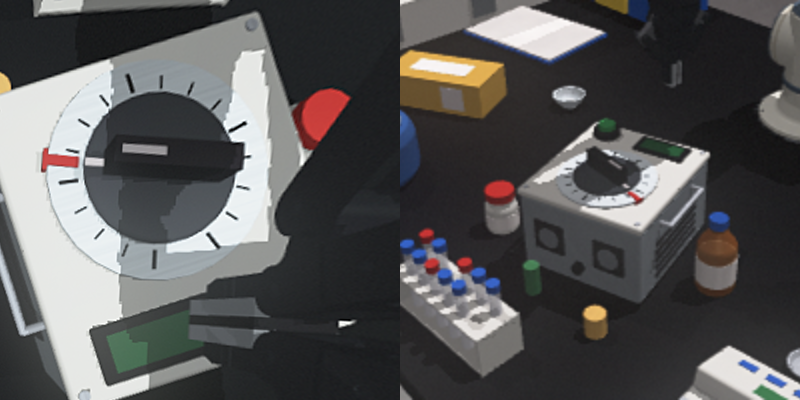

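The index line (95,161) points straight into the red mark (60,160), and the bystanders are in place. The arm is clear, so I hand in.

```bash
python3 -c "
from plant import bot;print(bot.close_job())"
```

```text
the job is handed in; nothing more can be done
None
```

I pressed and released the green button, then turned the dial to the red mark with the shut fingertips and handed the job in. The hand-in gave no verdict.

- **Button:** the fingertips bottomed out after about 6 mm of travel, with 15–22 N of force, and held for about 0.25 s before lifting off. I had no direct reading of the button's travel. I also didn't measure its release separately, but it looks up in the last scene picture.
- **Dial:** I pushed one side of the fin about 68° clockwise at about 4 N, without pinching it. After backing off, the index was 0.5° from the mark, or 0.4 mm at its tip (the limit is 4 mm).
- **Check that disagreed:** the dial centre read 1–3 mm apart from different arm positions. I measured the index and mark against the centre found in each picture, so this should largely cancel.
- **Bystanders and time:** those visible in the last scene picture look unmoved by eye (not measured). The beaker and most of the spoon were outside that crop. The arm was clear of everything at hand-in, about 9 s into the 54 s allowed.

One early move was refused for missing keys in its rows, so the arm did not move on that call.

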